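# Present a finished jar to the code reader

## Task

Wake the bench code reader by squeezing its orange trigger all the way in and letting it spring back. Then pick up the jar with the red lid, carry it across without disturbing anything else on the table, and present the code on its base to the reader: hold the jar upright and still, centred about 15 mm above the window, never letting it touch the reader, and finish while still holding it there.

Things in the scene. Friction and masses are not known exactly. Their poses are not given: they have to be found in the camera images.
- reader: cordless pistol-grip code scanner clamped window-up in a fixed steel bench bracket. Base plate 200 x 110 mm (x, y), 8 mm thick; origin at the centre of its underside, z up. Grey head upright at x = +45 mm, its black nose 56 x 66 mm (x, y), top at 130 mm, the highest part. The grip, 32 mm wide, leaves the head towards the reader's -x, 12 degrees down, ending at x = -93 mm
- window (a point): centre of the scanner's dark red window (40 x 52 mm, facing straight up), at x = 45 mm, y = 0, z = 130 mm in the reader's frame; z up
- trigger_pad (a point): point on the top face of the orange trigger, where a finger presses down: at x = -19, y = 0, z = 98 mm in the reader's frame at rest, 35 mm from the hinge. The trigger is a bar 46 x 16 mm along the top of the grip, hinged at its end by the head. The nose's near face is 36 mm from this point towards the reader's +x. It moves with the trigger
- trigger (a joint): angle of the trigger: 0 out at rest, 0.25 rad fully squeezed (stop), growing as the trigger is pushed down towards the grip; at the pad that is about 9 mm of travel. A spring pushes it back: about 1.7 N at the pad to start, 4.6 N at the stop
- jar_red: the jar to present: closed, brown body 60 mm across with a white and red label, red lid 64 mm across and 19 mm high on top, 90 mm high over all, about 160 g; origin at the centre of its underside (where the code is printed), z up
- jar_white: finished jar like it, same size, with white lid and blue stripes, a bystander; origin at the centre of its underside, z up
- jar_gold: finished jar like it, same size, with gold lid and stripes, a bystander; origin at the centre of its underside, z up
- open_jar0: empty brown open-topped jar, a bystander: 72 mm across, 95 mm high, screw neck up; origin at the centre of its underside, z up
- open_jar1: empty brown open-topped jar, a bystander: 72 mm across, 95 mm high, screw neck up; origin at the centre of its underside, z up
- open_jar2: empty brown open-topped jar, a bystander: 72 mm across, 95 mm high, screw neck up; origin at the centre of its underside, z up
- open_jar3: empty brown open-topped jar, a bystander: 72 mm across, 95 mm high, screw neck up; origin at the centre of its underside, z up
- seal_dish: shallow steel dish of foil seals, a bystander: 128 mm across the rim, 26 mm high; origin at the centre of its underside, z up
Mind the look-alikes: they are no part of the job. Leave any blue or green look-alike of the reader alone. Of the things shaped like the jar_red, the brown one is meant.

How it is judged (in metres and radians):
On the way, in this order (a step that is already met when the one before it is completed fails the run):
1. the trigger is squeezed all the way in (value of joint trigger above 0.21 rad), for 0.1 s.
2. the trigger has sprung back out (value of joint trigger below 0.04 rad), for 0.1 s.
3. the red-lidded jar is lifted clear of the table in the fingers (height (world z) of jar_red above 0.03 m and contact force between jar_red and the fingers above 1 N), for 0.2 s.
4. the jar hovers over the window, centred, upright and not touching (horizontal distance between jar_red and window below 0.01 m and z of jar_red in the frame of reader between 0.135 and 0.155 m and angle between jar_red's own z axis and vertical below 0.1 rad and contact force between jar_red and the fingers above 1 N and contact force between jar_red and reader below 0.05 N), for 0.2 s.
At the end, for the whole second after the job is handed in: The red-lidded jar is held in the fingers, still and upright (within 0.1 rad), its base 5 to 25 mm above the reader's window and its axis within 10 mm of the window's centre, not touching the reader; the trigger is out; every other jar and the dish stand upright within 20 mm of where they were (all of step 4 and linear speed of jar_red below 0.01 m/s and value of joint trigger below 0.04 rad and distance of each of jar_white, jar_gold, open_jar0, open_jar1, open_jar2, open_jar3, seal_dish from where it was at the start of the episode below 0.02 m and angle between each of jar_white, jar_gold, open_jar0, open_jar1, open_jar2, open_jar3, seal_dish's own z axis and vertical below 0.2 rad); the arm keeps its last pose, push and grip.
It fails at once if the jar touches the reader (contact force between jar_red and reader above 0.5 N).
It fails at once if a bystander is shifted by more than 20 mm or tipped (not (distance of each of jar_white, jar_gold, open_jar0, open_jar1, open_jar2, open_jar3, seal_dish from where it was at the start of the episode below 0.02 m and angle between each of jar_white, jar_gold, open_jar0, open_jar1, open_jar2, open_jar3, seal_dish's own z axis and vertical below 0.2 rad)).
It also fails if it takes over 58 s, if anything falls off the work surface, if the arm or the gripper's body presses on something with over 40 N, if the wrist force passes 120 N, or if a joint passes its speed limit or range.

## Robot

A 6-joint arm with a two-finger parallel gripper is mounted at the origin on the work surface. World frame = base frame: x ahead of the robot, y to its left, z up, the work surface at z = 0. Lengths are in m, angles in degrees, forces in N, time in s.
With the tool pointing down it reaches from about 0.25 to 0.725 m from the base axis. Payload 9.7 kg.
Tool frame: the origin (TCP) lies midway between the tips of the shut fingers; the grasp point (between the pads) lies 19 mm behind it; z points along the fingers, y is the line along which they close (so a half turn about z gives the same grasp; the last joint's range is limited). The gripper opens to 85 mm and grips with 20 to 120 N. Pads are 22 mm wide; open, the fingers measure 114 mm over their backs; the gripper's body (76 mm by 85 mm) begins 54 mm behind the grasp point. The pads swing forward as they close: fully open they stand 13 mm farther back than shut.
Start: joints at [-72.594, 4.979, 10.078, 95.1, 0, 90], TCP at [0.165, -0.525, 0.231] pointing down, gripper open.
Joint ranges: [-179.16, 179.16], [-48.56, 103.87], [-65.8, 70.77], [-126.05, 130.52], [-82.76, 87.17], [-180, 180]. Speed limits (degrees/s): [127.2, 127.2, 147.25, 180, 180, 180].

## Interface

Orientations are given as [roll, pitch, yaw] about the fixed x, y, z axes, in that order (R = Rz(yaw) Ry(pitch) Rx(roll)).
In Python, from workcell import * gives the robot as it stands.
- The arm moves only by the tool servo_tool, never from a script. Its argument "moves" is a list of rows, each a list of 4 numbers: the shift along the world's x, y, z in a scale on which 1.0 is 80 cm, then the turn about the world's z in normalised numbers (1 is 2 pi rad). A call has 1 to 20 rows; each row is the pose to reach, as a shift and turn from the pose commanded when the call began; what a row does not reach only later rows make up. A row lasts 1/12 s, in which the tool goes at most 41.7 mm and 7.16 degrees, less where a joint would pass 70% of its speed; a pose out of reach is approached as far as the arm can. No shift or turn number may pass 1 either way. A call with a gripper value outside its range is refused whole. "claw" is the closure, from 0 (fully open) to 1 (shut), set as the call begins (left out, the last holds). The fingers move at their own pace and stop on an object; "force" is the grip in N (left out, the last holds). Time passes only in rows, so rows that repeat a pose let the fingers close. It gives the time, the measured TCP pose, the force, the opening and the grip force at its end, in the units of the state.
- get_obs(): the state, without advancing time (a new reading comes with each control period).
- camera(name): name is "side" or "top" or "wrist"; returns the picture (384x512x3 uint8, red, green, blue); there is no depth.
- get_calibration(name): a dict with "fx", "fy", "cx", "cy" (pixels), "rvec" (rotation vector, rad) and "tvec" (3), from world to camera coordinates, as OpenCV has them; the wrist camera has in their place "tool_from_camera" (4x4, takes a point from camera to tool coordinates, whose origin is the TCP and whose axes are the flange's). Camera axes: x right, y down, z forward; pixel columns grow to the right and rows downward; lengths in m; the calibration is good to about 2 mm. The wrist camera is an equidistant fisheye: a pixel r from the principal point sees the ray r / f radians off the axis. A picture is of the moment at which its call begins: read the wrist's pose just before it. get_calibration takes no time and is no camera call.
- job_done(): hands the job in; it is judged then, once.
The state is a dict: "time": time; "q": joint angles; "qd": joint speeds; "joint_efforts": joint torques, N m; "ee_pos": TCP position; "tcp_rot": TCP orientation; "wrist_force": force on the tool from outside, world axes, zero at the start; "torque": the same for the moment, N m; "opening": finger opening in m; "grasp_force": force on a finger pad.
Only numpy, scipy, OpenCV 4.12 (cv2) and the standard library are available. Lean on these libraries where they do the work, as an engineer would, in place of code of your own. Each camera call takes 0.05 s, during which the arm holds its last target. There are 200 camera calls.

## Working session

There is one attempt and no reset: what is moved stays moved. The work goes in short steps, Python scripts to look and compute and a tool call to move; the robot and the scene stay as the last step left them, time stands still between calls to the robot, and variables do not carry over. Pictures are saved under pics/ and viewed, at most 10 in all, crops included, and the job is handed in when it is done.

Besides the shell and the picture viewer there is one more tool, called after ">>>" as name(argument=value, ...) on one line, values as JSON. servo_tool: Moves the arm, as the interface text tells. Its arguments: {"type":"object","properties":{"moves":{"type":"array","items":{"type":"array","items":{"type":"number"}}},"claw":{"type":"number"},"force":{"type":"number"}},"required":["moves"]}

```bash
mkdir -p pics
cat > h.py <<'E'
from workcell import *
import numpy as np, cv2
from scipy.spatial.transform import Rotation as Ro
def ray(name,uv):
    c=get_calibration(name); R=cv2.Rodrigues(np.array(c["rvec"],float))[0]; t=np.array(c["tvec"],float).ravel()
    d=np.array([(uv[0]-c["cx"])/c["fx"],(uv[1]-c["cy"])/c["fy"],1.])
    return -R.T@t, R.T@d
def onz(name,uv,z):
    o,d=ray(name,uv); return o+d*(z-o[2])/d[2]
def proj(name,P):
    c=get_calibration(name); K=np.array([[c["fx"],0,c["cx"]],[0,c["fy"],c["cy"]],[0,0,1.]])
    return cv2.projectPoints(np.array(P,float).reshape(-1,1,3),np.array(c["rvec"],float),np.array(c["tvec"],float),K,None)[0].reshape(-1,2)
E
python3 - <<'E'
from h import *
for n in("top","side"):
    im=camera(n)[:,:,::-1]; cv2.imwrite(f"pics/{n}0raw.png",im); cv2.imwrite(f"pics/{n}0.png",cv2.resize(im,(768,576)))
    print(n,ray(n,(256,192)))
print(get_obs())
E
```

```text
top (array([0.25551177, 0.04396269, 1.49571447]), array([ 0.16613543, -0.01208495, -0.98603792]))
side (array([0.15924257, 0.67100981, 0.78786746]), array([ 0.34219929, -0.64047459, -0.6877373 ]))
{'time': 0.1, 'q': array([-7.25934601e+01,  5.00646292e+00,  1.00392302e+01,  9.51003483e+01,
       -1.41413871e-03,  8.99999366e+01]), 'qd': array([-0.00123438, -0.04759873,  0.14190885, -0.02695825,  0.0784009 ,
        0.00688894]), 'joint_efforts': array([ 5.84945465e-04, -5.21559548e+01,  4.65654588e+01,  1.59158756e-02,
       -1.55494041e-05, -2.01316936e-05]), 'ee_pos': array([ 0.16446219, -0.52461317,  0.23067034]), 'tcp_rot': array([-1.79932419e+02,  1.41406292e-03,  1.74066050e+01]), 'wrist_force': array([ 0.17773971, -0.07200362,  0.33703137]), 'torque': array([0.00733251, 0.00214591, 0.01294661]), 'grasp_force': 0.0, 'opening': 0.08545798726556253}
```

View pics/top0.png

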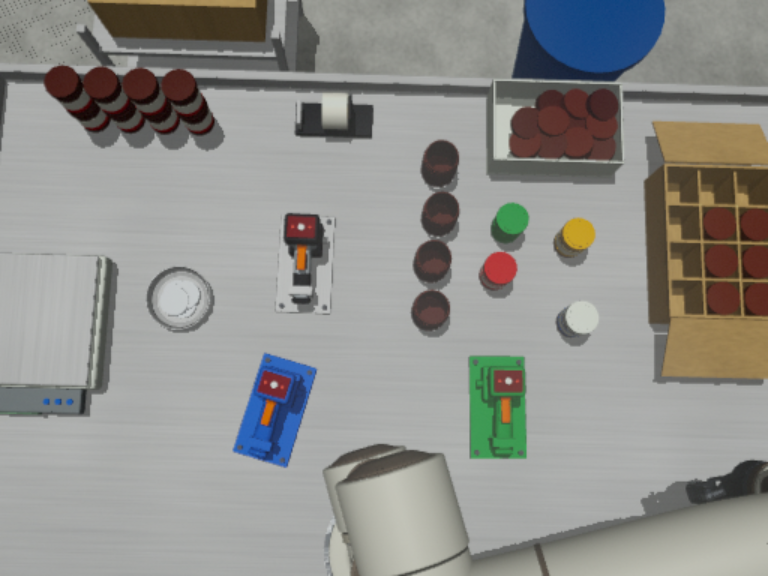

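View pics/side0.png

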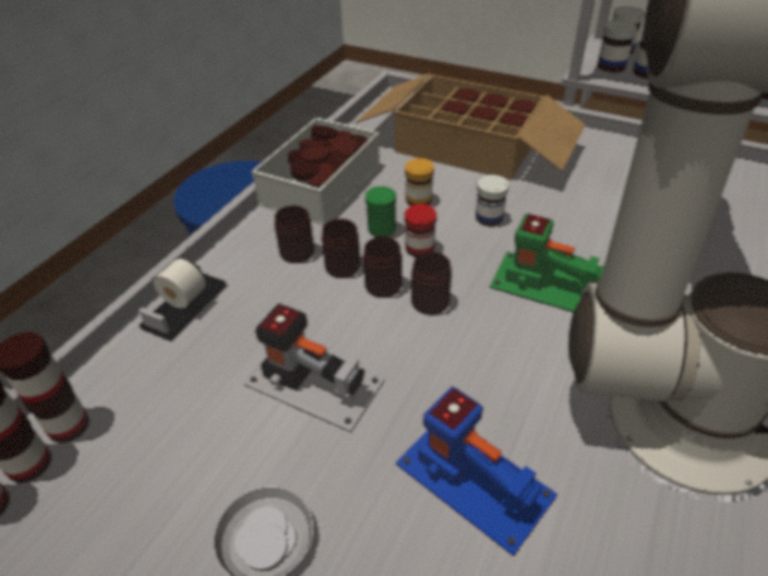

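Top view (768-wide picture): reader candidates are grey (303,265), which is the one I want, plus blue (275,410) and green (498,407) look-alikes. Jar candidates are red lid (500,271), which is the one I want, plus green (512,222), gold (578,235), white (580,318) and the far dark-red ones (62,85 and onward). I'll measure these now.

```bash
cat > m.py <<'E'
from h import *
im=cv2.imread("pics/top0raw.png"); hsv=cv2.cvtColor(im,cv2.COLOR_BGR2HSV)
def blob(name,m,box):
    x0,y0,x1,y1=[int(v/1.5) for v in box]; k=np.zeros(m.shape,np.uint8); k[y0:y1,x0:x1]=m[y0:y1,x0:x1]
    cs=cv2.findContours(k,0,2)[0]; c=max(cs,key=cv2.contourArea)
    return c
R=cv2.inRange(hsv,(0,150,120),(8,255,255))|cv2.inRange(hsv,(172,150,120),(180,255,255))
G=cv2.inRange(hsv,(45,120,60),(85,255,255)); Y=cv2.inRange(hsv,(18,140,140),(32,255,255)); W=cv2.inRange(hsv,(0,0,190),(180,40,255))
D=cv2.inRange(hsv,(0,0,0),(180,255,75)); O=cv2.inRange(hsv,(8,170,150),(17,255,255)); DR=cv2.inRange(hsv,(165,100,60),(180,255,200))|cv2.inRange(hsv,(0,120,60),(8,255,200))
def circ(n,m,box,z):
    c=blob(n,m,box); (u,v),r=cv2.minEnclosingCircle(c); p=onz("top",(u,v),z); q=onz("top",(u+r,v),z); print(n,(round(u,1),round(v,1),round(r,1)),p[:2].round(4),"rad",abs(q-p)[1].round(4))
circ("red",R,(475,245,525,295),.09); circ("green",G,(485,195,540,240),.09); circ("gold",Y,(555,210,605,252),.09); circ("white",W,(555,295,610,335),.09)
for i,b in enumerate([(415,135,468,190),(415,190,468,238),(405,238,460,285),(405,285,458,332)]): circ("open%d"%i,D,b,.095)
for n,m,b,z in (("win",DR,(285,212,322,240),.13),("trig",O,(288,240,315,285),.098)):
    c=blob(n,m,b); r=cv2.minAreaRect(c); print(n,np.round(r[0],1),np.round(r[1],1),r[2],onz("top",r[0],z).round(4), cv2.boundingRect(c))
    print([onz("top",p,z)[:2].round(4).tolist() for p in cv2.boxPoints(r)])
cv2.imwrite("pics/crop.png",np.hstack([cv2.resize(im[130:220,170:240],(466,600),interpolation=2),cv2.resize(im[140:205,300:345],(330,600))]))
E
python3 m.py
```

```text
red (333.2, 178.2, 10.6) [ 0.5384 -0.1942] rad 0.0305
green (341.2, 145.4, 10.5) [ 0.6361 -0.2176] rad 0.0306
gold (385.4, 155.3, 10.7) [ 0.6102 -0.3464] rad 0.0312
white (388.0, 211.0, 10.8) [ 0.4473 -0.3507] rad 0.031
open0 (292.6, 108.8, 15.2) [ 0.7412 -0.0745] rad 0.0447
open1 (292.6, 142.3, 14.3) [ 0.6402 -0.0757] rad 0.0416
open2 (287.9, 174.1, 13.7) [ 0.5458 -0.0634] rad 0.0394
open3 (288.4, 203.5, 10.9) [ 0.4609 -0.0657] rad 0.031
win [200. 151.] [14. 18.] 90.0 [0.598  0.1869 0.13  ] (191, 144, 19, 15)
[[0.6175, 0.213], [0.6189, 0.1625], [0.5786, 0.161], [0.5772, 0.2112]]
trig [200.5 172. ] [14.  5.] 90.0 [0.5446 0.1863 0.098 ] (198, 165, 6, 15)
[[0.5648, 0.1943], [0.5652, 0.18], [0.5245, 0.1784], [0.5241, 0.1925]]
```

View pics/crop.png

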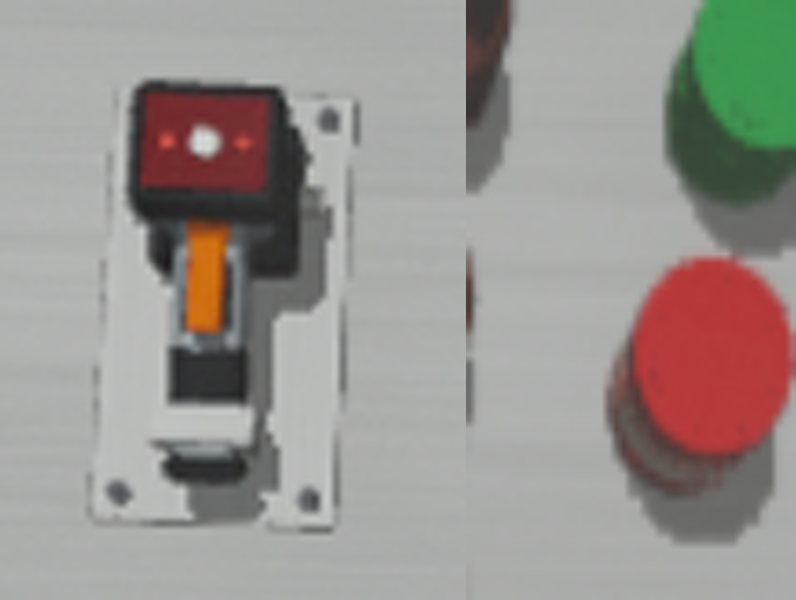

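Crop: the grey reader with its dark red window (crop ~205,142) and orange trigger (~207,278), and the red-lidded jar with the brown/white body. Both choices are confirmed. Next I'll get the reader's yaw and cross-check with the side view.

```bash
cat > m2.py <<'E'
from h import *
for n,(a,b) in dict(TL=(118,88),BL=(92,520),BR=(335,528),TR=(355,100)).items(): print(n,onz("top",(170+a/6.657-.5,130+b/6.667-.5),.008)[:2].round(4))
def tri(ut,us):
    (o1,d1),(o2,d2)=ray("top",ut),ray("side",us); A=np.c_[d1,-d2]; s=np.linalg.lstsq(A,o2-o1,rcond=None)[0]
    p,q=o1+s[0]*d1,o2+s[1]*d2; return ((p+q)/2).round(4),np.linalg.norm(p-q).round(4)
s=cv2.imread("pics/side0raw.png"); hsv=cv2.cvtColor(s,cv2.COLOR_BGR2HSV)
R=cv2.inRange(hsv,(0,150,120),(6,255,255))|cv2.inRange(hsv,(172,150,120),(180,255,255))
print("expect red lid top/side",proj("side",[.5384,-.1942,.09]),"win",proj("side",[.598,.187,.13]),"pad",proj("side",[.534,.186,.098]))
print("white dot tri",tri((170+205/6.657-.5,130+142/6.667-.5),(280/1.5,319/1.5)))
E
python3 m2.py
python3 - <<'E'
import cv2
s=cv2.imread("pics/side0raw.png"); cv2.imwrite("pics/sc.png",cv2.hconcat([cv2.resize(s[200:280,160:260],(500,400)),cv2.resize(s[130:180,260:297],(296,400))]))
E
```

```text
TL [0.6536 0.2398]
BL [0.4534 0.2423]
BR [0.4526 0.133 ]
TR [0.651  0.1308]
expect red lid top/side [[279.87508096 142.24680909]] win [[185.9089975  212.93864009]] pad [[211.89091778 231.3796504 ]]
white dot tri (array([0.5978, 0.1858, 0.13  ]), np.float64(0.0017))
```

View pics/sc.png

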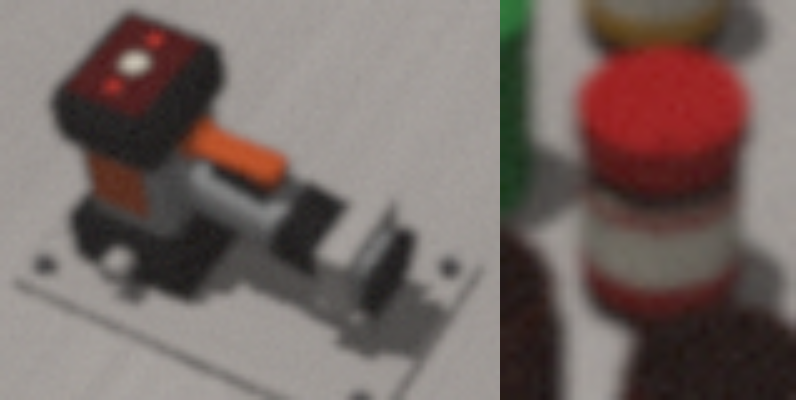

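The reader's yaw is about 0, with the window at (0.598,0.186) and the pad at (0.534,0.186,0.098). The side crop's lid centre (280.5,142.7) agrees with the top measurement, so I'll move above the trigger with the fingers shut.

The rows are not in the units I measure in: shifts go in shares of 80 cm and turns go in shares of 2 pi rad. I convert before sending: 67.5 cm / 80 = 0.8438, 64 cm / 80 = 0.8, -0.304 rad / 6.2832 = -0.0484.

>>> servo_tool(moves=[[0.01,0.0188,0,0],[0.03,0.0563,0,-0.0048],[0.0525,0.1,0,-0.0095],[0.075,0.1438,0,-0.0159],[0.0975,0.1875,0,-0.0223],[0.12,0.2313,0,-0.0286],[0.1425,0.275,0,-0.035],[0.165,0.3188,0,-0.0414],[0.1875,0.3625,0,-0.0484],[0.21,0.4063,0,-0.0484],[0.2325,0.45,0,-0.0484],[0.255,0.4938,0,-0.0484],[0.2775,0.5375,0,-0.0484],[0.3,0.5813,0,-0.0484],[0.3225,0.625,0,-0.0484],[0.345,0.6688,0,-0.0484],[0.3675,0.7125,0,-0.0484],[0.39,0.7563,0,-0.0484],[0.4125,0.8,0,-0.0484],[0.4313,0.8438,0,-0.0484]], claw=1, force=30)

```text
time: 1.77
ee_pos: [0.495, 0.0346, 0.2307]
tcp_rot: [-178.4, 0.1, 3.1]
wrist_force: [0.5, -0.5, -0.6]
opening: -0.0002
grasp_force: 0.0
```

>>> servo_tool(moves=[[0,0,0,0],[0,0,0,0],[0,0,0,0]])

```text
time: 2.02
ee_pos: [0.4938, 0.0335, 0.2311]
tcp_rot: [-178.4, 0.1, 3.0]
wrist_force: [0.0, -0.6, -0.6]
opening: -0.0003
grasp_force: 0.0
```

To row units: 15.2 cm / 80 = 0.19, 3.4 cm / 80 = 0.0425, -0.05 rad / 6.2832 = -0.008.

>>> servo_tool(moves=[[0.0088,0.0375,0,-0.008],[0.0175,0.075,0,-0.008],[0.0263,0.1125,-0.025,-0.008],[0.035,0.15,-0.05,-0.008],[0.0425,0.19,-0.075,-0.008],[0.0425,0.19,-0.1,-0.008],[0.0425,0.19,-0.1125,-0.008],[0.0425,0.19,-0.125,-0.008],[0.0425,0.19,-0.1375,-0.008],[0.0425,0.19,-0.1375,-0.008],[0.0425,0.19,-0.1375,-0.008],[0.0425,0.19,-0.1375,-0.008]])

```text
time: 3.02
ee_pos: [0.5354, 0.0513, 0.13]
tcp_rot: [-176.6, 0.1, 3.7]
wrist_force: [-0.1, 0.7, 0.8]
opening: -0.0004
grasp_force: 0.0
```

Run:
```python
from h import *
s=camera("side")[:,:,::-1]; t=camera("top")[:,:,::-1]
cv2.imwrite("pics/press.png",cv2.hconcat([cv2.resize(s[170:280,150:260],(400,400)),cv2.resize(t[110:230,150:270],(400,400))]))
```

```text
(no output)
```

View pics/press.png

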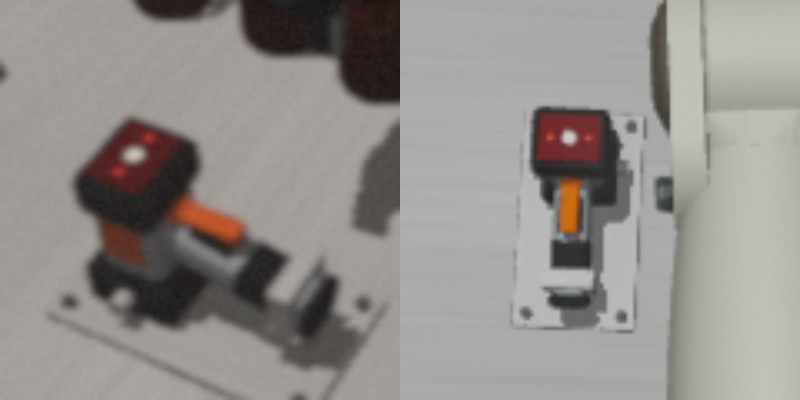

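The picture shows the reader untouched and the tool stalled at y=0.05, well short of it. I'll look at the joints.

```bash
python3 -c "
from h import *
o=get_obs(); print(o['q'].round(2),o['qd'].round(2),o['ee_pos'],o['tcp_rot'],o['time'],o['joint_efforts'].round(1),o['wrist_force'].round(2))"
```

```text
[  3.67   2.58  -3.67  83.88   3.4  179.94] [-0.09 -0.53  1.08  0.8  -0.05  0.02] [0.53535791 0.05124056 0.1302942 ] [-1.76602220e+02  1.29463444e-01  3.72538675e+00] 3.1167 [  0.  -49.5  46.6  -0.3   0.2  -0. ] [ 0.   -1.07  0.45]
```

Joint 6 is at its 180° limit. I'll turn to a yaw of about +28°, where it has room.

To row units: 4 cm / 80 = 0.05, 2 cm / 80 = 0.025, 0.43 rad / 6.2832 = 0.0684.

>>> servo_tool(moves=[[0,0,0.025,0.0159],[0,0,0.05,0.0318],[0,0,0.05,0.0477],[0,0,0.05,0.0684],[0,0,0.05,0.0684],[0,0,0.05,0.0684],[0,0,0.05,0.0684]])

```text
time: 3.7
ee_pos: [0.5356, 0.0512, 0.1709]
tcp_rot: [-176.6, 0.1, 28.1]
wrist_force: [-0.1, -0.3, 0.2]
opening: -0.0003
grasp_force: 0.0
```

To row units: 13.5 cm / 80 = 0.1688, 12 cm / 80 = 0.15.

>>> servo_tool(moves=[[-0.0025,0.0375,0,0],[-0.005,0.075,0,0],[-0.0075,0.1125,0,0],[-0.01,0.15,0,0],[-0.01,0.1688,0,0],[-0.01,0.1688,-0.025,0],[-0.01,0.1688,-0.05,0],[-0.01,0.1688,-0.0625,0],[-0.01,0.1688,-0.075,0],[-0.01,0.1688,-0.075,0],[-0.01,0.1688,-0.075,0]])

```text
time: 4.62
ee_pos: [0.5275, 0.1859, 0.1109]
tcp_rot: [-176.6, 0.1, 28.3]
wrist_force: [-0.6, -0.4, 0.4]
opening: -0.0003
grasp_force: 0.0
```

Run:
```python
from h import *
o=get_obs(); print(o['q'].round(2),o['ee_pos'].round(4),o['tcp_rot'].round(2),o['wrist_force'].round(2))
s=camera("side")[:,:,::-1]; t=camera("top")[:,:,::-1]
cv2.imwrite("pics/press2.png",cv2.resize(s[170:280,150:260],(500,500)))
```

```text
[ 17.72   6.27  -1.89  82.58   3.32 169.42] [0.5275 0.1859 0.1109] [-1.766e+02  1.200e-01  2.828e+01] [-0.58 -0.41  0.41]
```

View pics/press2.png

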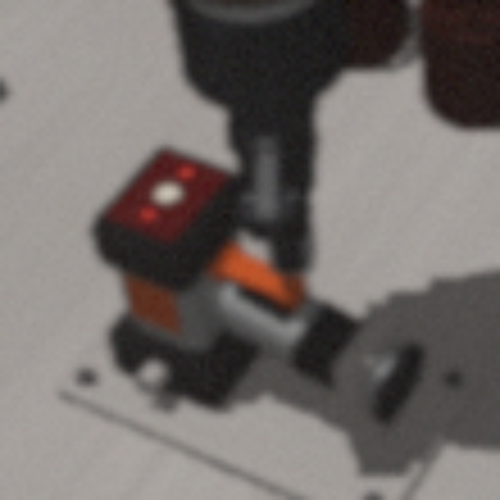

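The fingertips stand right over the orange trigger's outer half (crop ~285,265) and the nose is clear. I'll press slowly.

>>> servo_tool(moves=[[0,0,-0.0063,0],[0,0,-0.0125,0],[0,0,-0.0163,0],[0,0,-0.0188,0],[0,0,-0.0213,0],[0,0,-0.0213,0]])

```text
time: 5.22
ee_pos: [0.5275, 0.1862, 0.0937]
tcp_rot: [-176.6, 0.1, 28.4]
wrist_force: [-0.9, -0.8, 3.2]
opening: 0.0001
grasp_force: 1.6
```

To row units: -0.4 cm / 80 = -0.005, -0.3 cm / 80 = -0.0038.

>>> servo_tool(moves=[[0,0,-0.0019,0],[0,0,-0.0038,0],[0,0,-0.005,0],[0,0,-0.005,0]])

```text
time: 5.55
ee_pos: [0.5278, 0.1862, 0.0899]
tcp_rot: [-176.6, 0.1, 28.4]
wrist_force: [0.6, -0.1, 5.1]
opening: 0.0
grasp_force: 2.3
```

To row units: -0.2 cm / 80 = -0.0025, -0.1 cm / 80 = -0.0013.

>>> servo_tool(moves=[[0,0,-0.0013,0],[0,0,-0.0025,0],[0,0,-0.0025,0],[0,0,-0.0025,0]])

```text
time: 5.88
ee_pos: [0.528, 0.1863, 0.0893]
tcp_rot: [-176.6, -0.0, 28.3]
wrist_force: [-2.7, -2.8, 13.4]
opening: 0.0
grasp_force: 6.6
```

The force jump to 13 N shows the stop is reached. I'll release, rise, and start unwinding joint 6. The wrist picked up a 3.4° tilt at that limit, and I'll cancel it at the opposite limit.

To row units: -19 cm / 80 = -0.2375, -17 cm / 80 = -0.2125, 1.5 rad / 6.2832 = 0.2387.

>>> servo_tool(moves=[[0,0,0.0063,0],[0,0,0.0188,0],[0,0,0.05,0],[0,0,0.0875,0],[0,0,0.125,0],[0,0,0.1625,0.0159],[0,0,0.175,0.0318],[0,0,0.175,0.0477],[0,0,0.175,0.0637],[0,-0.0125,0.175,0.0796],[0,-0.0375,0.175,0.0955],[0,-0.0625,0.175,0.1114],[0,-0.0875,0.175,0.1273],[0,-0.1125,0.175,0.1432],[0,-0.1375,0.175,0.1592],[0,-0.1625,0.175,0.1751],[0,-0.1875,0.175,0.191],[0,-0.2125,0.175,0.2069],[0,-0.2375,0.175,0.2228],[0,-0.2375,0.175,0.2387]], claw=0)

```text
time: 7.55
ee_pos: [0.5274, -0.0066, 0.2278]
tcp_rot: [-176.5, 0.1, 114.5]
wrist_force: [0.1, 0.9, 0.5]
opening: 0.0856
grasp_force: 0.0
```

To row units: 2 rad / 6.2832 = 0.3183.

>>> servo_tool(moves=[[0,0,0,0.0159],[0,0,0,0.0318],[0,0,0,0.0477],[0,0,0,0.0637],[0,0,0,0.0796],[0,0,0,0.0955],[0,0,0,0.1114],[0,0,0,0.1273],[0,0,0,0.1432],[0,0,0,0.1592],[0,0,0,0.1751],[0,0,0,0.191],[0,0,0,0.2069],[0,0,0,0.2228],[0,0,0,0.2387],[0,0,0,0.2546],[0,0,0,0.2706],[0,0,0,0.2865],[0,0,0,0.3024],[0,0,0,0.3183]])

```text
time: 9.22
ee_pos: [0.5274, -0.0039, 0.2278]
tcp_rot: [-176.6, 0.1, -130.8]
wrist_force: [-0.3, 0.9, 0.3]
opening: 0.0854
grasp_force: 0.0
```

To row units: 2 rad / 6.2832 = 0.3183.

>>> servo_tool(moves=[[0,0,0,0.0159],[0,0,0,0.0318],[0,0,0,0.0477],[0,0,0,0.0637],[0,0,0,0.0796],[0,0,0,0.0955],[0,0,0,0.1114],[0,0,0,0.1273],[0,0,0,0.1432],[0,0,0,0.1592],[0,0,0,0.1751],[0,0,0,0.191],[0,0,0,0.2069],[0,0,0,0.2228],[0,0,0,0.2387],[0,0,0,0.2546],[0,0,0,0.2706],[0,0,0,0.2865],[0,0,0,0.3024],[0,0,0,0.3183]])

```text
time: 10.88
ee_pos: [0.5274, -0.0039, 0.2278]
tcp_rot: [-176.6, 0.1, -16.2]
wrist_force: [0.7, 0.3, 0.5]
opening: 0.0856
grasp_force: 0.0
```

```bash
python3 -c "
from h import *
o=get_obs(); print(o['q'].round(2),o['ee_pos'],o['tcp_rot'],o['time'],o['wrist_force'].round(2))"
```

```text
[  -2.21    1.03    5.51   93.78    3.31 -165.95] [ 0.52744503 -0.00388323  0.22780392] [-1.76618336e+02  1.19957591e-01 -1.62355676e+01] 10.8833 [0.7  0.28 0.49]
```

To row units: -19 cm / 80 = -0.2375, -17 cm / 80 = -0.2125.

>>> servo_tool(moves=[[0,-0.0375,0,0],[0,-0.075,0,0],[0,-0.1125,0,0],[0,-0.15,0,0],[0,-0.1875,0,0],[0,-0.2125,0,0],[0,-0.2375,0,0],[0,-0.2375,0,0],[0,-0.2375,0,0],[0,-0.2375,0,0]])

```text
time: 11.72
ee_pos: [0.5358, -0.1689, 0.2278]
tcp_rot: [-177.7, 0.1, -18.7]
wrist_force: [-0.4, 0.7, -0.1]
opening: 0.0855
grasp_force: 0.0
```

```bash
python3 -c "
from h import *
o=get_obs(); print(o['q'].round(2),o['ee_pos'],o['tcp_rot'],o['time'],o['wrist_force'].round(2))"
```

```text
[ -18.67    6.66   11.48   94.95    2.32 -179.95] [ 0.535786   -0.16885862  0.22777854] [-1.77677287e+02  1.33033091e-01 -1.87229732e+01] 11.7167 [-0.41  0.66 -0.09]
```

Untilting works: 3.4° has dropped to 2.3°. I'll push further the same way.

To row units: -8 cm / 80 = -0.1, -6 cm / 80 = -0.075.

>>> servo_tool(moves=[[-0.0038,-0.05,0,0],[-0.0075,-0.075,0,0],[-0.0075,-0.1,0,0],[-0.0075,-0.1,0,0],[-0.0075,-0.1,0,0],[-0.0075,-0.1,0,0]])

```text
time: 12.22
ee_pos: [0.5431, -0.2164, 0.2277]
tcp_rot: [-179.2, 0.2, -22.2]
wrist_force: [-1.0, 0.4, -0.1]
opening: 0.0854
grasp_force: 0.0
```

To row units: -4.5 cm / 80 = -0.0563, -3 cm / 80 = -0.0375.

>>> servo_tool(moves=[[-0.0063,-0.0375,0,0],[-0.01,-0.0563,0,0],[-0.01,-0.0563,0,0],[-0.01,-0.0563,0,0]])

```text
time: 12.55
ee_pos: [0.5433, -0.2438, 0.2276]
tcp_rot: [179.9, 0.2, -24.2]
wrist_force: [0.5, -0.0, -0.6]
opening: 0.0853
grasp_force: 0.0
```

```bash
python3 -c "
from h import *
o=get_obs(); print(o['q'].round(2),o['ee_pos'],o['tcp_rot'],o['time'],o['wrist_force'].round(2))"
```

```text
[-2.4120e+01  1.1520e+01  1.6980e+01  9.5650e+01 -1.0000e-01 -1.7994e+02] [ 0.54332471 -0.24375919  0.2276022 ] [179.90115413   0.19089678 -24.17269637] 12.55 [ 0.53 -0.01 -0.62]
```

The tool is vertical again. I'll go above the jar and check with the wrist camera.

To row units: 5 cm / 80 = 0.0625, 2.5 cm / 80 = 0.0313, -0.17 rad / 6.2832 = -0.0271.

>>> servo_tool(moves=[[-0.0038,0.0313,0,-0.0159],[-0.0063,0.0625,0,-0.0271],[-0.0063,0.0625,0,-0.0271],[-0.0063,0.0625,0,-0.0271],[-0.0063,0.0625,0,-0.0271]])

```text
time: 12.97
ee_pos: [0.5385, -0.1933, 0.2279]
tcp_rot: [179.9, 0.1, -33.8]
wrist_force: [0.1, -0.0, -0.1]
opening: 0.0854
grasp_force: 0.0
```

```bash
cat >> h.py <<'E'
def wproj(P,o):
    c=get_calibration("wrist"); T=np.eye(4); T[:3,:3]=Ro.from_euler("xyz",o["tcp_rot"],degrees=True).as_matrix(); T[:3,3]=o["ee_pos"]
    p=np.linalg.inv(T@np.array(c["tool_from_camera"]))@np.r_[P,1]; r=np.hypot(p[0],p[1]); th=np.arctan2(r,p[2]); return np.array([c["cx"]+c["fx"]*th*p[0]/r,c["cy"]+c["fy"]*th*p[1]/r])
def wray(uv,o,z):
    c=get_calibration("wrist"); T=np.eye(4); T[:3,:3]=Ro.from_euler("xyz",o["tcp_rot"],degrees=True).as_matrix(); T[:3,3]=o["ee_pos"]; T=T@np.array(c["tool_from_camera"])
    a=np.array([(uv[0]-c["cx"])/c["fx"],(uv[1]-c["cy"])/c["fy"]]); th=np.linalg.norm(a); d=T[:3,:3]@np.r_[a/th*np.sin(th),np.cos(th)]
    return T[:3,3]+d*(z-T[2,3])/d[2]
E
python3 - <<'E'
from h import *
o=get_obs(); im=camera("wrist")[:,:,::-1].copy(); print(o["ee_pos"],o["tcp_rot"])
print("expect",wproj([.5384,-.1942,.09],o))
h=cv2.cvtColor(im,cv2.COLOR_BGR2HSV); R=cv2.inRange(h,(0,150,110),(8,255,255))|cv2.inRange(h,(172,150,110),(180,255,255))
cs=sorted(cv2.findContours(R,0,2)[0],key=cv2.contourArea)[-3:]
for c in cs:
    pts=np.array([wray(p[0],o,.09)[:2] for p in c],np.float32); print(cv2.boundingRect(c),cv2.contourArea(c),cv2.minEnclosingCircle(pts))
cv2.imwrite("pics/w1.png",im)
E
```

```text
[ 0.5385124  -0.19325722  0.2279297 ] [ 1.79892153e+02  1.49518391e-01 -3.37714812e+01]
expect [257.38329198 176.25274235]
(16, 292, 4, 4) 4.0 ((0.5959737300872803, 0.24045728147029877), 0.0036758114583790302)
(248, 185, 6, 7) 20.5 ((0.5320532917976379, -0.18169045448303223), 0.004117387346923351)
(227, 144, 62, 38) 1609.5 ((0.5433589816093445, -0.19739529490470886), 0.031089527532458305)
```

View pics/w1.png

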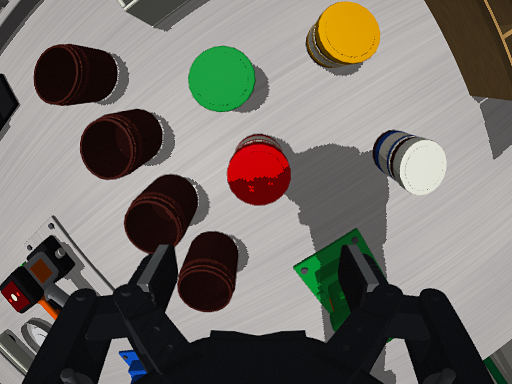

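The wrist view shows the red lid centred at about (259,174), radius 32, against the predicted (257,176). That agrees within 2 mm, and the space on both sides of the lid is free, so I'll descend.

To row units: -17.6 cm / 80 = -0.22, 0.05 cm / 80 = 0.0006.

>>> servo_tool(moves=[[0.0006,-0.0025,-0.025,0],[0.0006,-0.0025,-0.0625,0],[0.0006,-0.0025,-0.1,0],[0.0006,-0.0025,-0.1375,0],[0.0006,-0.0025,-0.1625,0],[0.0006,-0.0025,-0.1875,0],[0.0006,-0.0025,-0.2063,0],[0.0006,-0.0025,-0.22,0],[0.0006,-0.0025,-0.22,0],[0.0006,-0.0025,-0.22,0],[0.0006,-0.0025,-0.22,0]])

```text
time: 13.93
ee_pos: [0.5395, -0.1958, 0.0529]
tcp_rot: [179.9, 0.1, -33.9]
wrist_force: [0.9, -0.1, 0.8]
opening: 0.0852
grasp_force: 0.0
```

>>> servo_tool(moves=[[0,0,0,0],[0,0,0,0],[0,0,0,0],[0,0,0,0],[0,0,0,0],[0,0,0,0],[0,0,0,0],[0,0,0,0],[0,0,0,0],[0,0,0,0]], claw=1, force=40)

```text
time: 14.77
ee_pos: [0.5396, -0.1957, 0.0531]
tcp_rot: [179.9, 0.0, -33.9]
wrist_force: [-0.5, 0.1, 6.4]
opening: 0.0632
grasp_force: 43.6
```

To row units: 17.5 cm / 80 = 0.2188, 16.5 cm / 80 = 0.2063.

>>> servo_tool(moves=[[0,0,0.0063,0],[0,0,0.0188,0],[0,0,0.0375,0],[0,0,0.0625,0],[0,0,0.0875,0],[0,0,0.1125,0],[0,0,0.1375,0],[0,0,0.1625,0],[0,0,0.1875,0],[0,0,0.2063,0],[0,0,0.2188,0],[0,0,0.2188,0],[0,0,0.2188,0]])

```text
time: 15.85
ee_pos: [0.5391, -0.1954, 0.2269]
tcp_rot: [179.9, 0.1, -33.9]
wrist_force: [-0.4, -0.2, -2.0]
opening: 0.0627
grasp_force: 44.1
```

To row units: 38.1 cm / 80 = 0.4763, 5.9 cm / 80 = 0.0738.

>>> servo_tool(moves=[[0.0013,0.0088,0,0],[0.0038,0.025,0,0],[0.0075,0.05,0,0],[0.0125,0.0813,0,0],[0.0175,0.1125,0,0],[0.0225,0.1438,0,0],[0.0275,0.175,0,0],[0.0325,0.2063,0,0],[0.0375,0.2375,0,0],[0.0425,0.275,0,0],[0.0475,0.3125,0,0],[0.0538,0.35,0,0],[0.06,0.3875,0,0],[0.065,0.425,0,0],[0.07,0.45,0,0],[0.0725,0.4663,0,0],[0.0738,0.4763,0,0],[0.0738,0.4763,0,0],[0.0738,0.4763,0,0],[0.0738,0.4763,0,0]])

```text
time: 17.52
ee_pos: [0.5978, 0.1847, 0.2268]
tcp_rot: [179.9, 0.2, -33.9]
wrist_force: [-0.3, -0.5, -1.9]
opening: 0.0631
grasp_force: 44.1
```

Run:
```python
from h import *
o=get_obs(); print(o["q"].round(1),o["ee_pos"].round(4),o["tcp_rot"].round(2))
s=camera("side")[:,:,::-1].copy(); w=camera("wrist")[:,:,::-1].copy(); t=camera("top")[:,:,::-1]
cv2.imwrite("pics/sraw.png",s);cv2.imwrite("pics/wraw.png",w);cv2.imwrite("pics/traw.png",t)
x,y=o["ee_pos"][:2]; b=o["ee_pos"][2]-.053
print("base,lidtop axis side",proj("side",[[x,y,b],[x,y,b+.071],[x,y,b+.09],[.5977,.1862,.13]]).round(1).tolist())
cv2.imwrite("pics/chk.png",cv2.hconcat([cv2.resize(s[140:260,130:250],(480,480),interpolation=2),cv2.resize(w[80:200,200:280],(320,480))]))
```

```text
[ 1.710e+01  1.590e+01  2.220e+01  9.640e+01  1.000e-01 -1.289e+02] [0.5978 0.1847 0.2268] [ 1.7987e+02  1.7000e-01 -3.3920e+01]
base,lidtop axis side [[183.7, 198.4], [178.8, 173.7], [177.3, 166.6], [186.2, 212.7]]
```

View pics/chk.png

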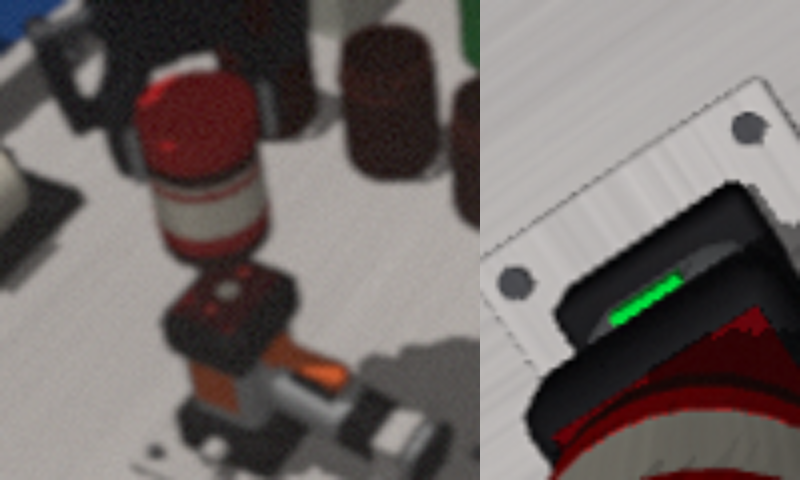

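The side view shows the jar upright, with its base centre at column ~184 against 183.7 expected. The wrist view shows the reader's green light on. I'll lower the jar to about 15 mm above the window.

To row units: -2.8 cm / 80 = -0.035, 0.15 cm / 80 = 0.0019.

>>> servo_tool(moves=[[0,0.0013,-0.0038,0],[0,0.0019,-0.01,0],[0,0.0019,-0.0163,0],[0,0.0019,-0.0225,0],[0,0.0019,-0.0275,0],[0,0.0019,-0.0313,0],[0,0.0019,-0.0338,0],[0,0.0019,-0.035,0],[0,0.0019,-0.035,0],[0,0.0019,-0.035,0],[0,0.0019,-0.035,0],[0,0.0019,-0.035,0],[0,0.0019,-0.035,0]])

```text
time: 18.75
ee_pos: [0.598, 0.1872, 0.1989]
tcp_rot: [179.9, 0.2, -33.9]
wrist_force: [-0.6, -0.0, -1.1]
opening: 0.063
grasp_force: 44.1
```

Run:
```python
from h import *
o=get_obs(); print(o["ee_pos"].round(4),o["tcp_rot"].round(2),o["wrist_force"].round(2))
s=camera("side")[:,:,::-1].copy(); cv2.imwrite("pics/sraw2.png",s)
x,y=o["ee_pos"][:2]; b=o["ee_pos"][2]-.053
a=np.linspace(0,2*np.pi,60)
im=cv2.resize(s[140:260,130:250],(576,576),interpolation=2)
for z,r in ((b,.03),(b+.071,.032)):
    p=(proj("side",np.c_[x+r*np.cos(a),y+r*np.sin(a),0*a+z])-[130,140]+.5)*4.8
    cv2.polylines(im,[p.astype(np.int32)],True,(0,255,255),1)
cv2.imwrite("pics/chk2.png",im)
```

```text
[0.598  0.1872 0.1989] [ 1.799e+02  1.700e-01 -3.387e+01] [-0.65 -0.02 -1.12]
```

View pics/chk2.png

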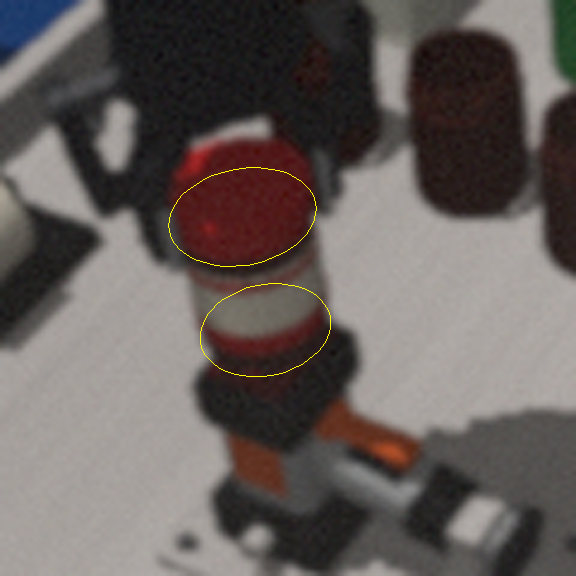

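The drawn lid and base outlines match the jar: lid edge at row ~266, base at row ~376. Its base is about 16 mm above the window and within ~1–2 mm of centre, and the arm is still. I'll hand it in.

```bash
python3 -c "
from h import *
o=get_obs(); print(o['ee_pos'].round(4),abs(o['qd']).max().round(2),o['grasp_force']); print(job_done())"
```

```text
[0.598  0.1871 0.1989] 0.09 44.12659764289856
the job is handed in; nothing more can be done
None
```

I squeezed and released the reader's trigger and its green light came on. The job is handed in with the red-lidded jar held upright and still about 16 mm above the window, within about 2 mm of centre by my measurements; the judge's result was not shown.

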